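# Stand the slumped cartons back in the tea rack

### The job

Two of the four cartons in the wooden tea rack have slumped forward over its front rail. Push them back with your fingertips until all four stand upright in the rack, and push the sliding bookend at its right-hand end along to the left until it closes the row up snugly against the fixed end board, so that they cannot slump again. Only push: do not lift any carton, and leave the things around the rack where they are.

Things in the scene. Friction and masses are not known exactly. Their poses are not given: they have to be found in the camera images.
- tea_rack: light wooden rack, fixed, 332 mm long (y), 106 mm deep (x). Origin on the worktop under the cartons; x points from its open front (facing the robot) to its slatted back, y along it to the tall end board on the robot's left, z up. Its floor is 16 mm above the worktop. The back's inner face is at x = +39 mm, its top 90 mm above the worktop.
- rail_mid (a point): middle of the front rail of the rack, a round steel bar 8 mm thick along the rack's y, 42 mm in front of the rack's origin, 56 mm above the worktop
- end_board (a point): top edge centre of the inner face of the tall end board: in the rack y = +150 mm, 128 mm above the worktop. The low end at the other side of the rack spans y = -160 to -170 mm, its top 64 mm above the worktop.
- bookend (a joint): sliding bookend in the rack: how far it has moved from its outermost place towards the tall end board (+y of the rack), 0 to 0.10 m. At 0 its outer face is at y = -152 mm of the rack, its inner face at -140 mm. It takes 2 N to slide, a few N more with cartons before it, and stays where it is left. With the four cartons closed up without gaps it reads about 0.068 m.
- bookend_top (a point): centre of the bookend's top edge, 123 mm above the worktop, at the rack's x = +1 mm. The bookend is an upright wooden board 12 mm thick (y), 70 mm deep (x).
- coffee_lean: tall white and brown carton, light, 44 mm deep (x), 55 mm wide (y), 127 mm high (z). Origin: centre of its underside; z to its top, x from its front to its back face. At the start it has slumped forward about 33 degrees over the front rail, its foot on the rack's floor. Pushed at its top front edge towards the back it turns up about its front lower edge and stays standing.
- tea_lean: shorter dark carton, light, 45 mm deep (x), 56 mm wide (y), 102 mm high (z). Origin: centre of its underside; z to its top, x from its front to its back face. At the start it has slumped forward about 33 degrees over the front rail, its foot on the rack's floor. Pushed at its top front edge towards the back it turns up about its front lower edge and stays standing.
- tea_stand: shorter dark carton that stands upright in the rack, light, 45 mm deep (x), 56 mm wide (y), 102 mm high (z). Origin: centre of its underside; z to its top, x from its front to its back face.
- coffee_stand: tall white and brown carton that stands upright in the rack, light, 44 mm deep (x), 55 mm wide (y), 127 mm high (z). Origin: centre of its underside; z to its top, x from its front to its back face. The order of the four cartons along the rack differs from start to start.
- fish_tin: flat food tin, 86 mm across, 40 mm high, in front of the rack; to be left alone. Origin at the centre of its underside.
- shaker_dark: small shaker with a dark cap, 37 mm across, 69 mm high, beyond the tall end board; to be left alone. Origin at the centre of its underside.
- shaker_grey: small shaker with a grey cap, 37 mm across, 69 mm high, beyond the tall end board; to be left alone. Origin at the centre of its underside.
- mug: brown mug, about 98 x 132 x 89 mm with its handle, at the front left; to be left alone. Origin at the middle of its underside.
- spoon: teaspoon, 132 mm long, 11 mm high, lying in front of the rack; to be left alone. Origin at the centre of its underside.
Things that resemble listed ones, but are neither listed nor needed, are in the scene too. What is shaped like the coffee_lean but pink is not meant.

How it is judged:
At the end, for the whole second after the job is handed in: All four cartons stand on the rack's floor, tilted less than 5 degrees, in the rack and at rest, and the bookend closes up the row: the gaps that remain between end board, cartons and bookend add up to less than 8 mm (angle between each of coffee_lean, tea_lean, tea_stand, coffee_stand's own z axis and vertical below 0.087 rad and z of coffee_lean in the frame of tea_rack between 0.01 and 0.024 m and y of each of coffee_lean, tea_lean, tea_stand, coffee_stand in the frame of tea_rack above -0.13 m and linear speed of each of coffee_lean, tea_lean, tea_stand, coffee_stand below 0.02 m/s and z of tea_lean in the frame of tea_rack between 0.01 and 0.024 m and z of tea_stand in the frame of tea_rack between 0.01 and 0.024 m and z of coffee_stand in the frame of tea_rack between 0.01 and 0.024 m and value of joint bookend above 0.06 m); the robot touches nothing.
It fails at once if a carton was lifted (a standing one off the rack's floor by more than 16 mm, or a slumped one until the centre of its underside is 29 mm over that floor) (z of any of coffee_lean, tea_lean in the frame of tea_rack above 0.045 m or z of any of tea_stand, coffee_stand in the frame of tea_rack above 0.032 m).
It fails at once if a thing beside the rack was moved by more than 3 cm (distance of any of fish_tin, shaker_dark, shaker_grey, mug, spoon from where it was at the start of the episode above 0.03 m).
It also fails if it takes over 58 s, if anything falls off the work surface, if the arm or the gripper's body presses on something with over 40 N, if the wrist force passes 120 N, or if a joint passes its speed limit or range.

### The arm

A 6-joint arm with a two-finger parallel gripper is mounted at the origin on a cart in front of the work surface, level with it; the furniture and walls round the work are solid. World frame = base frame: x ahead of the robot, y to its left, z up, the work surface at z = 0. Lengths are in m, angles in rad, forces in N, time in s.
With the tool pointing down it reaches from about 0.325 to 0.85 m from the base axis. Payload 4.4 kg.
Tool frame: the origin (TCP) lies on the mounting face of the last link; the fingertips stand 199 mm ahead of it and the grasp point (between the pads) lies 180 mm ahead of it (robot.grip_point_offset is the distance from the TCP to the grasp point, in m); z points along the fingers, y is the line along which they close (so a half turn about z gives the same grasp; the last joint's range is limited). The gripper opens to 94 mm and grips with 3 to 60 N. Pads are 16 mm wide; open, the fingers measure 119 mm over their backs; the gripper's body (75 mm by 177 mm) begins 78 mm behind the grasp point.
Start: joints at [1.192, 0.207, 1.542, -0, 1.393, -0.15], TCP at [0.13, 0.56, 0.405] pointing down, gripper open.
Joint ranges: [-2.73, 2.73], [-0.86, 2.22], [0.23, 2.46], [-1.11, 4.25], [0.08, 2.63], [-2.82, 2.82]. Speed limits (rad/s): [2.79, 2.79, 3.14, 3.14, 3.14, 3.14].

### API

Orientations are given as a rotation vector (axis times angle).
In Python, from plant import robot, fingers, snapshot, camera_params gives the robot as it stands. Calls block until the motion is done:
- robot.move_pose(position, orientation): joint-space move of the TCP to a pose.
- robot.line_to(position, speed=0.15, frame=None): straight line of the TCP; frame=None keeps the orientation; speed is the mean speed in m/s.
- robot.goto_joints(angles): joint-space move.
- fingers.open_jaws() and fingers.close_gripper(grip_force=None): open the fingers fully, or close them until they stop; grip_force is the grip in N (None keeps the last).
- robot.wait(seconds).
- robot.inverse_kinematics(position, orientation): joint angles nearest the present ones, or None.
- snapshot(name): name is "scene" or "top" or "wrist"; returns (picture, depth): 420x560x3 uint8, red, green, blue; 420x560 float32, m along the optical axis (not along the pixel's ray), 0 where there is no reading.
- camera_params(name): a dict with "intrinsics" (3x3 intrinsics, pixels), "T" (4x4, takes a point from camera to world coordinates). Camera axes: x right, y up, looking along -z (the intrinsics and any distortion apply to the point x, -y, -z); pixel columns grow to the right and rows downward; lengths in m; the calibration is good to about 2 mm. A picture is of the moment at which its call begins: read the wrist's pose just before it. camera_params takes no time and is no camera call; for the wrist camera it gives the pose at the moment of the call.
A pose or a line that the arm cannot do raises robot.MotionError and nothing moves.
- robot.job_done(): hands the job in; it is judged then, once.
Readings, each from a call of its own:
- robot.get_clock(): time.
- robot.get_joint_pos(): joint angles.
- robot.get_joint_velocities(): joint speeds.
- robot.get_joint_torque(): joint torques, N m.
- robot.get_eef_pos(): TCP position.
- robot.get_tool_rot(): TCP orientation.
- robot.get_contact_force(): force on the tool from outside, world axes, zero at the start.
- robot.get_torque(): the same for the moment, N m.
- robot.get_width(): finger opening in m.
- robot.get_grasp_force(): force on a finger pad.
Only numpy, scipy, OpenCV 4.12 (cv2) and the standard library are available. Lean on these libraries where they do the work, as an engineer would, in place of code of your own. Each camera call takes 0.05 s, during which the arm holds its last target. There are 200 camera calls.

## Working session

There is one attempt and no reset: what is moved stays moved. The work goes in short steps, each a Python script; the robot and the scene stay as the last script left them, time stands still between calls to the robot, and variables do not carry over. Pictures are saved under pics/ and viewed, at most 10 in all, crops included, and the job is handed in when it is done.

```bash
ls; mkdir -p pics
cat > h.py <<'E'
import numpy as np, cv2
from plant import robot, fingers, snapshot, camera_params
def save(n,p): cv2.imwrite(f'pics/{n}.png',p[:,:,::-1])
def cloud(d,c):
    K=c['intrinsics'];v,u=np.mgrid[:d.shape[0],:d.shape[1]]
    P=np.stack([(u-K[0,2])/K[0,0]*d,-(v-K[1,2])/K[1,1]*d,-d],-1)
    return P@c['T'][:3,:3].T+c['T'][:3,3]
E
python3 - <<'E'
from h import *
for n in ('scene','top'):
    c=camera_params(n);print(n,c)
    p,d=snapshot(n);save(n+'0',p);np.save(n+'0.npy',cloud(d,c)); print((d==0).mean())
print(robot.get_clock(),robot.get_tool_rot(),robot.get_width())
E
```

```text
pics
scene {'intrinsics': array([[382.89147759,   0.        , 280.07243015],
       [  0.        , 382.89147759, 208.03371193],
       [  0.        ,   0.        ,   1.        ]]), 'T': array([[ 0.65699975,  0.428248  , -0.62044741, -0.1897275 ],
       [-0.75386969,  0.37935623, -0.53644136, -0.42412726],
       [ 0.00564065,  0.82017834,  0.57208013,  0.68511754],
       [ 0.        ,  0.        ,  0.        ,  1.        ]])}
0.014090136054421769
top {'intrinsics': array([[489.53208259,   0.        , 280.47281442],
       [  0.        , 489.53208259, 214.04351663],
       [  0.        ,   0.        ,   1.        ]]), 'T': array([[-0.0252063 ,  0.9894663 , -0.14255204,  0.28930676],
       [-0.99914655, -0.02960307, -0.02880667,  0.09332494],
       [-0.0327232 ,  0.14170427,  0.98936803,  1.16175838],
       [ 0.        ,  0.        ,  0.        ,  1.        ]])}
0.004047619047619047
0.1 [-0.3569683  -3.12070571  0.00316187] 0.0943782081127431
```

View pics/scene0.png

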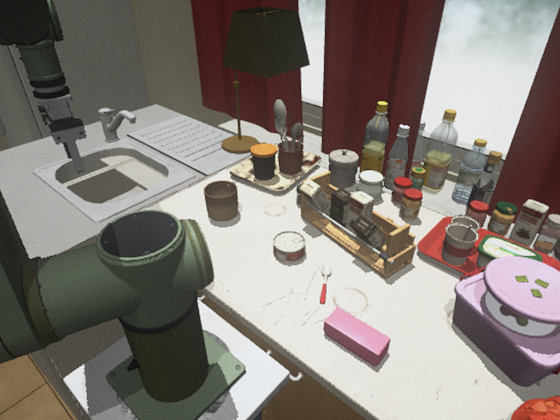

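View pics/top0.png

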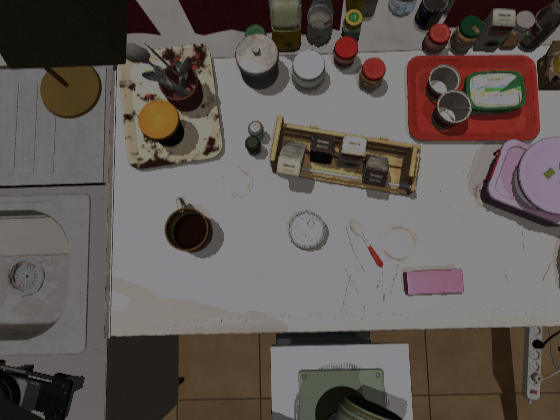

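The scene shows the rack at the centre (scene 300-412,180-270; top 272-418,118-192), with the end board at the top view's left. The pink box (top 433,281) is the decoy. Next is a closer crop, plus the rack frame.

Run:
```python
from h import *
t=cv2.imread('pics/top0.png')[105:205,260:430]; s=cv2.imread('pics/scene0.png')[165:280,290:425]
t=cv2.resize(t,None,fx=4.5,fy=4.5,interpolation=cv2.INTER_CUBIC);cv2.imwrite('pics/c1.png',cv2.convertScaleAbs(t,alpha=1.5))
cv2.imwrite('pics/c2.png',cv2.convertScaleAbs(cv2.resize(s,None,fx=5,fy=5,interpolation=cv2.INTER_CUBIC),alpha=1.3))
P=np.load('top0.npy')
print(np.median(P[260:300,200:280,2]))
# rectified height map of the rack area, 1 mm/px, image up=+x, left=+y
for x,y in [(277,119),(419,145),(272,173),(413,190)]: print((x,y),P[y-2:y+3,x-2:x+3].reshape(-1,3)[::6].round(3).tolist())
```

```text
-0.0011671095637244555
(277, 119) [[0.7, 0.135, -0.003], [0.697, 0.132, -0.002], [0.652, 0.126, 0.121], [0.648, 0.124, 0.125], [0.645, 0.121, 0.127]]
(419, 145) [[0.622, -0.209, -0.003], [0.618, -0.211, 0.0], [0.617, -0.214, -0.003], [0.614, -0.216, -0.003], [0.611, -0.218, -0.001]]
(272, 173) [[0.563, 0.15, 0.002], [0.561, 0.148, -0.002], [0.559, 0.145, -0.004], [0.556, 0.143, -0.004], [0.553, 0.14, 0.0]]
(413, 190) [[0.499, -0.172, 0.062], [0.496, -0.174, 0.063], [0.494, -0.176, 0.063], [0.493, -0.181, 0.053], [0.501, -0.197, -0.002]]
```

View pics/c1.png

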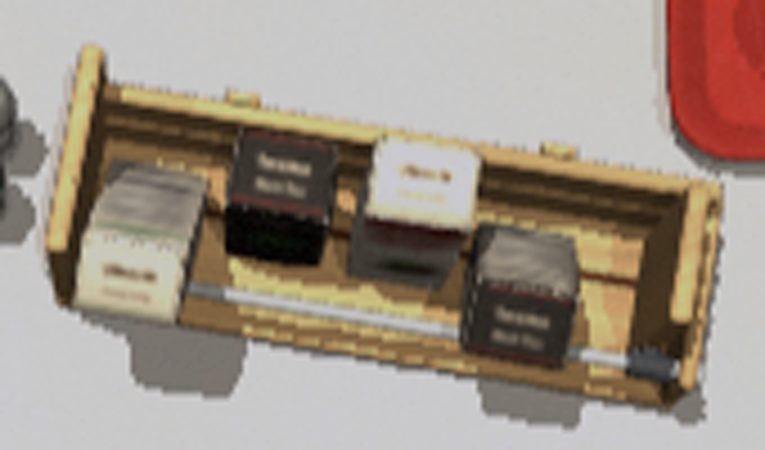

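View pics/c2.png

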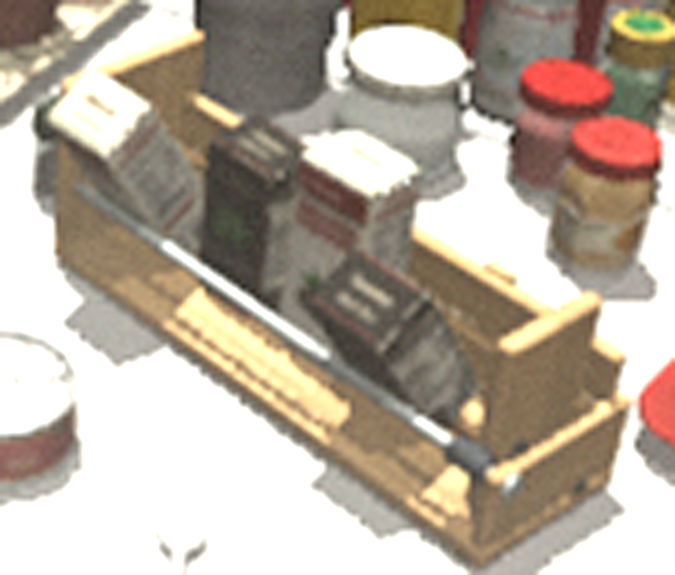

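Crop 1: from the end board (crop1 75,150) rightwards stand coffee_lean (140,240), tea_stand (280,195), coffee_stand (420,205), tea_lean (520,295), and the bookend (690,250). The lookalikes are coffee_stand, the pink box (top 433,281) and tea_stand. Only the white carton at the left end and the dark one on the right hang over the rail, so those two are the leaning ones.

```bash
cat >> h.py <<'E'
def ray(c,u,v,z):
    K=c['intrinsics'];r=c['T'][:3,:3]@np.array([(u-K[0,2])/K[0,0],-(v-K[1,2])/K[1,1],-1]);o=c['T'][:3,3]
    return o+r*(z-o[2])/r[2]
E
python3 - <<'E'
from h import *
c=camera_params('top')
q=lambda u,v,z: ray(c,260+u/4.5-.4,105+v/4.5-.4,z)
for n,u,v,z in [('eb back in',102,50,.128),('eb front in',68,250,.128),('be back mid',697,185,.123),('be front mid',683,320,.123),('rail L',190,287,.06),('rail R',460,330,.06),('rail RR',590,354,.06),
  ('backtop in L',125,103,.09),('backtop in R',680,196,.09),('low front out',690,387,.064)]: print(n,q(u,v,z).round(4))
for f in ('top0','scene0'):
    P=np.load(f+'.npy').reshape(-1,3)
    m=(P[:,2]>.086)&(P[:,2]<.094)&(P[:,0]>.54)&(P[:,0]<.67)&(P[:,1]>-.16)&(P[:,1]<.1)
    B=P[m]; k=B[:,0]>.60-.17*-1*(B[:,1])*1 -.0
    print(f,'back',m.sum())
    H=P[(P[:,2]>.117)&(P[:,2]<.133)&(P[:,0]>.46)&(P[:,0]<.67)&(abs(P[:,1])<.2)]
    E=H[H[:,1]>.10];print('eb',len(E),np.median(E,0).round(4),E.min(0).round(3),E.max(0).round(3))
    E=H[H[:,1]<-.12];print('be',len(E),np.median(E,0).round(4),E.min(0).round(3),E.max(0).round(3))
E
```

```text
eb back in [0.6563 0.114  0.128 ]
eb front in [0.5567 0.1329 0.128 ]
be back mid [ 0.5799 -0.1708  0.123 ]
be front mid [ 0.5138 -0.16    0.123 ]
rail L [0.5528 0.0736 0.06  ]
rail R [ 0.5259 -0.0627  0.06  ]
rail RR [ 0.5114 -0.1276  0.06  ]
backtop in L [0.6416 0.1039 0.09  ]
backtop in R [ 0.5838 -0.1705  0.09  ]
low front out [ 0.4921 -0.1757  0.064 ]
top0 back 521
eb 422 [0.5744 0.1243 0.126 ] [0.522 0.1   0.117] [0.658 0.143 0.133]
be 169 [ 0.5445 -0.1657  0.1212] [ 0.512 -0.177  0.117] [ 0.58  -0.154  0.126]
scene0 back 230
eb 167 [0.5892 0.1192 0.1242] [0.525 0.1   0.117] [0.659 0.143 0.133]
be 94 [ 0.5449 -0.169   0.1201] [ 0.512 -0.181  0.117] [ 0.579 -0.158  0.123]
```

```bash
cat >> h.py <<'E'
from scipy.spatial.transform import Rotation as Ro
O=np.array([.575,-.0225,0]); PSI=-.2
RR=Ro.from_euler('z',PSI).as_matrix()
def rack(P): return (P-O)@RR
def w(x,y,z): return O+RR@np.array([x,y,z])   # rack -> world
def tip(x,y,z): return w(x,y,z+.199)           # TCP position for fingertip at rack point
s=1
YT=RR[:,1]; ROT=lambda s:Ro.from_matrix(np.stack([np.cross(s*YT,[0,0,-1]),s*YT,[0,0,-1.]],1)).as_rotvec()
E
python3 - <<'E'
from h import *
print(Ro.from_rotvec(robot.get_tool_rot()).as_matrix()[:,1].round(2))
for s in (1,-1): print(s,[np.round(robot.inverse_kinematics(tip(*p),ROT(s)),2) for p in [(-.11,.12,.1),(-.02,.12,.09),(-.1,-.07,.08),(0,-.18,.08),(0,-.09,.08)]])
for f in ('top0','scene0'):
    Q=rack(np.load(f+'.npy')).reshape(-1,3)
    Q=Q[(abs(Q[:,1])<.145)&(Q[:,0]>-.12)&(Q[:,0]<.035)&(Q[:,2]>.07)]
    print(f)
    for y in np.arange(-.12,.145,.01):
        q=Q[abs(Q[:,1]-y)<.005]
        if len(q)<6: print(round(y,3),'-');continue
        a=q[np.argmin(q[:,0])];b=q[np.argmax(q[:,2])]
        print(round(y,3),len(q),'front',a.round(3),'top',b.round(3),'xmax',q[:,0].max().round(3))
E
```

```text
[ 0.23  0.97 -0.  ]
1 [array([ 0.06,  0.17,  1.81, -0.  ,  1.15, -1.31]), array([ 0.02,  0.35,  1.61, -0.  ,  1.18, -1.35]), array([-0.34,  0.13,  1.92,  0.  ,  1.1 , -1.71]), array([-0.5 ,  0.34,  1.65,  0.  ,  1.15, -1.87]), array([-0.35,  0.33,  1.67,  0.  ,  1.14, -1.72])]
-1 [array([ 0.06,  0.17,  1.81, -0.  ,  1.15,  1.83]), array([ 0.02,  0.35,  1.61, -0.  ,  1.18,  1.79]), array([-0.34,  0.13,  1.92, -0.  ,  1.1 ,  1.43]), array([-0.5 ,  0.34,  1.65, -0.  ,  1.15,  1.27]), array([-0.35,  0.33,  1.67, -0.  ,  1.14,  1.42])]
top0
-0.12 -
-0.11 -
-0.1 37 front [-0.061 -0.096  0.099] top [-0.032 -0.097  0.118] xmax 0.002
-0.09 118 front [-0.063 -0.092  0.101] top [-0.033 -0.086  0.123] xmax 0.004
-0.08 122 front [-0.063 -0.078  0.103] top [-0.03  -0.076  0.124] xmax 0.007
-0.07 124 front [-0.062 -0.067  0.101] top [-0.036 -0.071  0.125] xmax 0.005
-0.06 125 front [-0.062 -0.056  0.102] top [-0.033 -0.055  0.124] xmax 0.007
-0.05 127 front [-0.061 -0.051  0.102] top [-0.029 -0.055  0.123] xmax 0.005
-0.04 50 front [-0.013 -0.038  0.084] top [-0.004 -0.037  0.144] xmax 0.027
-0.03 
[... 2469 characters left out ...]
[0.014 0.051 0.116] xmax 0.029
0.06 65 front [-0.014  0.061  0.076] top [0.023 0.057 0.116] xmax 0.031
0.07 59 front [-0.012  0.067  0.071] top [0.027 0.068 0.116] xmax 0.027
0.08 6 front [-0.01   0.075  0.09 ] top [0.003 0.075 0.115] xmax 0.012
0.09 257 front [-0.074  0.094  0.122] top [-0.048  0.092  0.142] xmax -0.001
0.1 55 front [-0.074  0.102  0.118] top [-0.043  0.097  0.141] xmax -0.043
0.11 56 front [-0.074  0.114  0.121] top [-0.044  0.108  0.142] xmax -0.044
0.12 55 front [-0.075  0.117  0.12 ] top [-0.049  0.119  0.142] xmax -0.043
0.13 47 front [-0.074  0.127  0.121] top [-0.043  0.13   0.141] xmax -0.043
0.14 23 front [-0.073  0.136  0.119] top [-0.042  0.14   0.139] xmax 0.028
```

Run:
```python
from h import *
fingers.close_gripper(30)
R=ROT(1)
robot.move_pose(tip(-.125,.116,.20),R)
robot.line_to(tip(-.125,.116,.10),.15)
robot.line_to(tip(-.080,.116,.10),.1); print(robot.get_contact_force().round(1))
robot.line_to(tip(-.030,.116,.10),.05); print(robot.get_contact_force().round(1))
robot.line_to(tip(-.0145,.116,.10),.03); robot.wait(.3); print(robot.get_contact_force().round(1), rack(robot.get_eef_pos()).round(4))
robot.line_to(tip(-.10,.116,.10),.1)
print(robot.get_clock(),robot.get_width())
p,d=snapshot('scene');save('s1',cv2.resize(p[150:290,280:430],None,fx=4,fy=4))
```

```text
[-0.7  0.1  0.1]
[-0.4 -0.3 -0.1]
[-0.6 -0.  -0.1] [-0.0146  0.116   0.2989]
8.0833 3.5938396493792667e-05
```

View pics/s1.png

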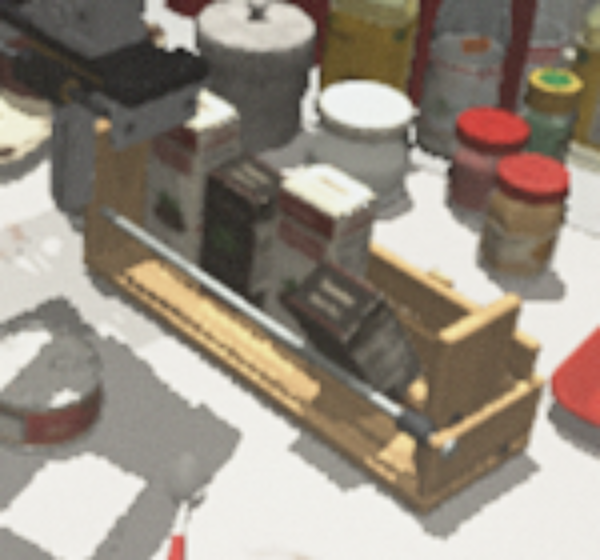

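The white carton at crop (190,160) now stands upright. Next are the tea carton, then the bookend.

Run:
```python
from h import *
y=-.075
robot.line_to(tip(-.125,.116,.16),.2)
robot.line_to(tip(-.115,y,.16),.2)
robot.line_to(tip(-.115,y,.08),.15)
robot.line_to(tip(-.075,y,.08),.1)
robot.line_to(tip(-.030,y,.08),.05); print(robot.get_contact_force().round(1))
robot.line_to(tip(-.0145,y,.08),.03); robot.wait(.3); print(robot.get_contact_force().round(1))
robot.line_to(tip(-.10,y,.08),.1)
robot.line_to(tip(-.10,y,.17),.2)
robot.line_to(tip(.001,-.19,.17),.2)
c=camera_params('top');p,d=snapshot('top');Q=rack(cloud(d,c)).reshape(-1,3)
for z0,z1 in ((.137,.15),(.113,.129)):
    q=Q[(Q[:,2]>z0)&(Q[:,2]<z1)&(abs(Q[:,1])<.145)&(Q[:,0]>-.1)&(Q[:,0]<.036)]
    for a in np.arange(-.14,.14,.02):
        r=q[abs(q[:,1]-a)<.01]
        if len(r)>15: print(z0,a.round(2),len(r),'x',np.percentile(r[:,0],[2,98]).round(3),'z',np.median(r[:,2]).round(3),'y',r[:,1].min().round(3),r[:,1].max().round(3))
robot.line_to(tip(.001,-.19,.08),.15)
robot.line_to(tip(.001,-.168,.08),.08);print(robot.get_contact_force().round(1))
p,d=snapshot('scene');save('s2',cv2.resize(p[150:290,280:430],None,fx=4,fy=4))
print(robot.get_clock())
```

```text
[-0.6  0.4  0.5]
[-0.8  0.1  0.6]
0.137 -0.04 74 x [-0.011  0.026] z 0.141 y -0.04 -0.03
0.137 -0.02 163 x [-0.011  0.027] z 0.141 y -0.03 -0.01
0.137 0.0 168 x [-0.012  0.026] z 0.141 y -0.01 0.01
0.137 0.1 157 x [-0.008  0.031] z 0.141 y 0.09 0.11
0.137 0.12 163 x [-0.008  0.03 ] z 0.141 y 0.11 0.13
0.137 0.14 84 x [-0.007  0.029] z 0.14 y 0.13 0.141
0.113 -0.14 56 x [-0.033  0.009] z 0.12 y -0.145 -0.14
0.113 -0.1 61 x [-0.008  0.03 ] z 0.115 y -0.099 -0.09
0.113 -0.08 136 x [-0.008  0.03 ] z 0.116 y -0.09 -0.07
0.113 -0.06 146 x [-0.008  0.03 ] z 0.116 y -0.07 -0.05
0.113 -0.04 26 x [-0.012  0.028] z 0.116 y -0.05 -0.03
0.113 -0.02 19 x [-0.014 -0.011] z 0.122 y -0.03 -0.011
0.113 0.0 20 x [-0.014 -0.011] z 0.122 y -0.01 0.01
0.113 0.02 25 x [-0.012  0.024] z 0.116 y 0.011 0.03
0.113 0.04 141 x [-0.012  0.027] z 0.116 y 0.03 0.05
0.113 0.06 142 x [-0.01   0.027] z 0.116 y 0.05 0.07
0.113 0.08 57 x [-0.009  0.027] z 0.116 y 0.07 0.09
0.113 0.1 19 x [-0.01  -0.007] z 0.122 y 0.091 0.109
0.113 0.12 22 x [-0.01  -0.007] z 0.121 y 0.111 0.129
[-0.1 -0.4 -0.5]
16.7667
```

View pics/s2.png

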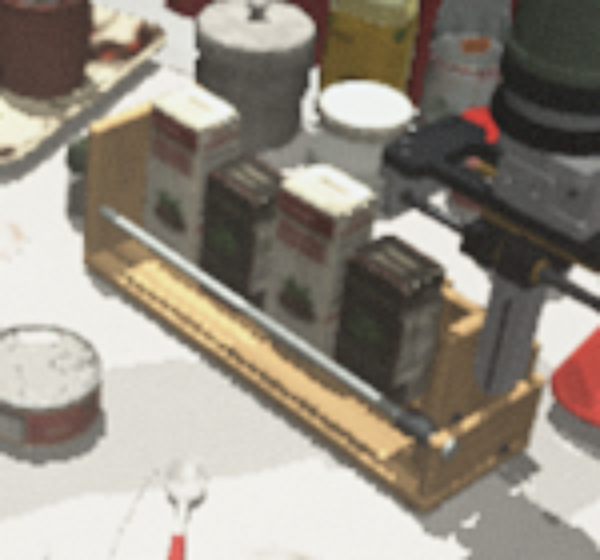

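All four stand upright (crop tops 195,105 / 245,180 / 325,190 / 395,265), and the finger is just outside the bookend (510,330). Now I push the bookend while watching the force.

Run:
```python
from h import *
def fy(): return float(-(robot.get_contact_force()@RR)[1])
y=-.168;L=[]
f0=fy()
while y<-.0885:
    y+=.006 if y<-.118 else .002
    robot.line_to(tip(.001,y,.08),.03); f=fy()-f0; L.append((round(y,3),round(f,1)))
    if f>18: break
print(L, robot.get_clock(), rack(robot.get_eef_pos()).round(4))
c=camera_params('scene');p,d=snapshot('scene');save('s3',cv2.resize(p[150:290,280:430],None,fx=4,fy=4))
```

```text
[(-0.162, -0.0), (-0.156, 0.8), (-0.15, 0.0), (-0.144, -1.0), (-0.138, -0.2), (-0.132, 0.4), (-0.126, 0.8), (-0.12, 3.1), (-0.114, 2.4), (-0.112, 4.0), (-0.11, 5.1), (-0.108, 4.6), (-0.106, 5.0), (-0.104, 4.2), (-0.102, 5.0), (-0.1, 4.2), (-0.098, 4.7), (-0.096, 9.4), (-0.094, 15.3), (-0.092, 20.1)] 22.6667 [ 0.0011 -0.0959  0.2791]
```

View pics/s3.png

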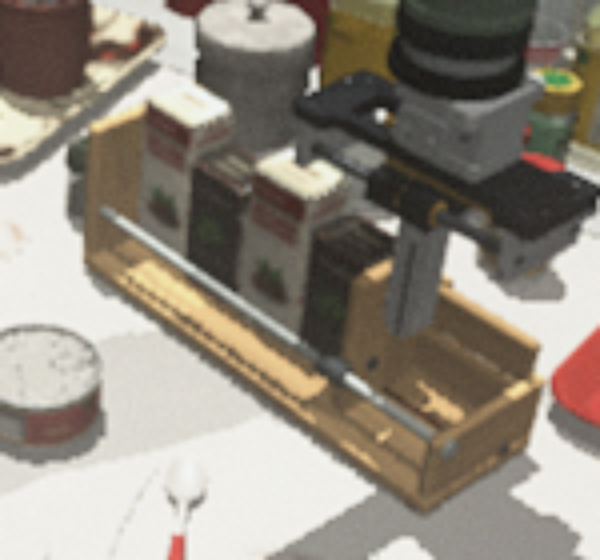

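The row is closed: the force rose sharply at y = -0.096, which means the bookend reads about 0.068. Next I retract and check.

Run:
```python
from h import *
robot.line_to(tip(.001,-.125,.08),.06)
robot.line_to(tip(.001,-.13,.22),.2)
robot.line_to(tip(-.15,-.25,.24),.25); robot.wait(.5)
c=camera_params('top');p,d=snapshot('top');Q=rack(cloud(d,c)).reshape(-1,3);save('t4',cv2.resize(p[105:205,260:430],None,fx=4,fy=4))
for a,n in ((.12,'CL'),(.066,'TS'),(.01,'CS'),(-.045,'TL'),(-.078,'be')):
    r=Q[(abs(Q[:,1]-a)<(.015 if n!='be' else .004))&(Q[:,2]>.1)&(abs(Q[:,0])<.036)]
    t=r[r[:,2]>np.percentile(r[:,2],90)-.008]
    A=np.c_[t[:,:2],np.ones(len(t))];k=np.linalg.lstsq(A,t[:,2],rcond=None)[0]
    print(n,t.min(0).round(3),t.max(0).round(3),'slope',k[:2].round(3))
B=Q[(Q[:,2]>.118)&(Q[:,2]<.128)&(Q[:,1]<-.07)&(Q[:,1]>-.16)&(abs(Q[:,0])<.033)];print('be y',np.percentile(B[:,1],[3,97]).round(4))
print(robot.get_clock(),robot.get_contact_force().round(1))
```

```text
CL [-0.009  0.105  0.135] [0.031 0.135 0.146] slope [0.055 0.002]
TS [-0.012  0.051  0.11 ] [0.028 0.081 0.121] slope [0.035 0.041]
CS [-0.013 -0.005  0.135] [0.028 0.025 0.146] slope [ 0.057 -0.003]
TL [-0.009 -0.06   0.11 ] [ 0.032 -0.03   0.121] slope [ 0.04  -0.004]
be [-0.034 -0.082  0.116] [ 0.036 -0.074  0.127] slope [-0.008 -0.116]
be y [-0.0841 -0.0732]
25.7417 [ 0.7  0.2 -0. ]
```

View pics/t4.png

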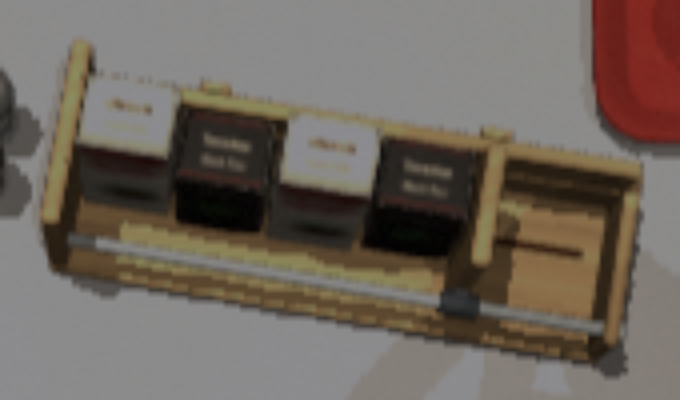

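The four cartons stand upright between the end board (65,130) and the bookend (490,200). The bookend's outer face is at y = -0.084, which is about 0.068 m of travel. The robot is clear, so I'm handing in.

```bash
python3 -c "
from plant import robot
print(robot.job_done())"
```

```text
the job is handed in; nothing more can be done
None
```

Job handed in at about 26 s: all four cartons stand upright in the rack and the bookend closes the row at about 0.068 m; only cartons and bookend were pushed, and no verdict came back.

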